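# Cap the heat-sink tray and turn both trays over

### The arm

A 7-joint arm with a two-finger parallel gripper is mounted at the origin on a cart in front of the work surface, level with it; the furniture and walls round the work are solid. World frame = base frame: x ahead of the robot, y to its left, z up, the work surface at z = 0. Lengths are in mm, angles in rad, forces in N, time in s.
With the tool pointing down it reaches from about 400 to 900 mm from the base axis. Payload 5.5 kg.
Tool frame: the origin (TCP) lies midway between the tips of the shut fingers; the grasp point (between the pads) lies 19 mm behind it (hold_point_z is the distance from the TCP to the grasp point, in mm); z points along the fingers, y is the line along which they close (so a half turn about z gives the same grasp; the last joint's range is limited). The gripper opens to 92 mm and grips with 3 to 60 N. Pads are 19 mm wide; open, the fingers measure 130 mm over their backs; the gripper's body (75 mm by 190 mm) begins 47 mm behind the grasp point.
Start: joints at [1.409, 0.501, -0.427, 1.55, 0.221, 1.138, -0.21], TCP at [267.922, -592.214, 226.729] pointing down, gripper open.
Joint ranges: [-2.88, 2.88], [-0.31, 2.03], [-1.54, 1.56], [0.2, 2.42], [-1.41, 4.55], [0.19, 2.02], [-2.57, 2.57]. Speed limits (rad/s): [2.57, 2.57, 3.14, 3.14, 3.14, 3.14, 3.14].

### API

Orientations are given as a unit quaternion [x, y, z, w].
In Python, from bench import sense, capture, camera_info, job_done, hold_point_z gives the robot as it stands.
- The arm moves only by the shell command python3 -m crank 'ROWS' [FORCE]. ROWS is JSON, a list of rows, each an object with "jaw": the gripper command: -1 is shut, 1 is fully open, values between are in proportion; "slide": the shift along the tool's x, y, z scaled (see below), a list of three; "spin": the turn about the tool's z scaled (see below). In form: [{"jaw": jaw, "slide": [dx, dy, dz], "spin": spin}, ...]. A call has exactly 8 rows; each row is the pose to reach, as a shift and turn from the pose commanded when the call began, along the tool's axes at that moment; what a row does not reach only later rows make up. The controller multiplies each number of a shift by 30 cm and each number of a turn by 60 degrees. A row lasts 1/8 s, in which the tool goes at most 62.5 mm and 10.7 degrees, less where a joint would pass 70% of its speed; a pose out of reach is approached as far as the arm can. A call with a number of a shift or a turn outside -1 to 1 is refused whole. A call with a gripper value outside its range is refused whole. The fingers move at their own pace and stop on an object; FORCE is the grip in N (left out, the last holds). Time passes only in rows, so rows that repeat a pose let the fingers close, or fill a call up. It gives the time, the measured TCP pose, the force, the opening and the grip force at its end, in the units of the state.
- sense(): the state, without advancing time (a new reading comes with each control period).
- capture(name): name is "side" or "top" or "wrist"; returns the picture (384x512x3 uint8, red, green, blue); there is no depth.
- camera_info(name): a dict with "fx", "fy", "cx", "cy" (pixels), "position" and "orientation" of the camera in the world. Camera axes: x right, y down, z forward; pixel columns grow to the right and rows downward; lengths in mm; the calibration is good to about 2 mm. The wrist camera is an equidistant fisheye: a pixel r from the principal point sees the ray r / f radians off the axis. A picture is of the moment at which its call begins: read the wrist's pose just before it. camera_info takes no time and is no camera call; for the wrist camera it gives the pose at the moment of the call.
- job_done(): hands the job in; it is judged then, once.
The state is a dict: "time_s": time; "joint_positions": joint angles; "qd": joint speeds; "joint_torque": joint torques, N m; "eef_pos": TCP position; "orientation": TCP orientation; "wrist_force": force on the tool from outside, world axes, zero at the start; "moment": the same for the moment, N m; "width": opening from 0.0 (shut) to 1.0 (fully open); "grip_force": force on a finger pad.
Only numpy, scipy, OpenCV 4.12 (cv2) and the standard library are available. Lean on these libraries where they do the work, as an engineer would, in place of code of your own. Each camera call takes 0.05 s, during which the arm holds its last target. There are 200 camera calls.

### The job

The two heat sinks lie fins up in the tray of the turn-over cradle and are needed fins down. Put the matching empty tray mouth down on the loaded tray and press it down until it clicks under both end catches, then swing the cradle all the way over by its bar, so that both heat sinks lie fins down in the empty tray, still inside the closed pair. Do not let a heat sink fall out.

Things in the scene. Friction and masses are not known exactly. Their poses are not given: they have to be found in the camera images.
- cradle: Two-pocket tray, pivoted between two pedestals of a grey stand (at x +-84 to 96 mm, 98 mm high). Origin: rim centre, on the level pivot axis (own x, the long side), 78 mm above the worktop; z out of its mouth. Flared corner guides, 23 mm high, take a 121 x 67 mm flange with 1.5 mm play. Sprung end catches (27 mm high) snap over it when pressed onto the rim (about 5 N) and hold it upside down.
- bar (a point): Middle of the cradle's handle: a round steel bar 12 mm thick, 76 mm long, parallel to the pivot axis and 110 mm from it (cradle y = +110 mm), 60 mm clear of the tray, between two side rods. It swings from there up over the top and half a turn down to a stop on the other side; about 1.5 N moves it, it stays where left, and it can turn within a light grip. Axes as the cradle's.
- cap: Matching empty aluminium tray, mouth down on the worktop: flange 121 x 67 x 4 mm, back 17 mm above the mouth plane; on the back a grip rib along x, 70 mm long, 14 mm wide, from 17 to 39 mm above the mouth plane. Origin: centre of the mouth plane; x the long side, z to the back. Fits either way round; 0.12 kg. The nearly square 70 mm empty tray nearby is not used.
- heatsink_a: Black finned heat sink, 40 x 40 x 23 mm, loose in one pocket of the cradle's tray, fins up and 9 mm above the rim. Origin: centre of its flat base; z from the base to the fins.
- heatsink_b: The same, in the other pocket.
There are look-alikes about, which are no part of the job. Leave any green look-alike of the heatsink_a alone.

How it is judged (in metres and radians):
On the way:
1. the empty tray is clicked home on the loaded tray, the cradle still tray up and both heat sinks fins up inside (z of cap in the frame of cradle between -0.004 and 0.004 m and distance between cap and cradle below 0.01 m and angle between the x axis of cap and the x axis of cradle, either way round below 0.1 rad and x of heatsink_a in the frame of cap between -0.052 and 0.052 m and y of heatsink_a in the frame of cap between -0.026 and 0.026 m and z of heatsink_a in the frame of cap between -0.02 and 0.002 m and x of heatsink_b in the frame of cap between -0.052 and 0.052 m and y of heatsink_b in the frame of cap between -0.026 and 0.026 m and z of heatsink_b in the frame of cap between -0.02 and 0.002 m and angle between cradle's own z axis and vertical below 0.25 rad and angle between each of heatsink_a, heatsink_b's own z axis and vertical below 0.3 rad), for 0.2 s.
At the end, for the whole second after the job is handed in: The cradle is turned fully over (within 10 degrees of upside down), the empty tray is still home on the loaded tray (rims within 4 mm, centred within 10 mm), and both heat sinks lie at rest in it, fins down within about 15 degrees (z of cap in the frame of cradle between -0.004 and 0.004 m and distance between cap and cradle below 0.01 m and angle between the x axis of cap and the x axis of cradle, either way round below 0.1 rad and x of heatsink_a in the frame of cap between -0.052 and 0.052 m and y of heatsink_a in the frame of cap between -0.026 and 0.026 m and z of heatsink_a in the frame of cap between -0.02 and 0.002 m and x of heatsink_b in the frame of cap between -0.052 and 0.052 m and y of heatsink_b in the frame of cap between -0.026 and 0.026 m and z of heatsink_b in the frame of cap between -0.02 and 0.002 m and angle between cradle's own z axis and vertical above 2.96 rad and angle between each of heatsink_a, heatsink_b's own z axis and vertical above 2.85 rad and linear speed of each of cap, heatsink_a, heatsink_b below 0.02 m/s); the robot touches nothing.
It fails at once if a heat sink falls out of the trays (height (world z) of any of heatsink_a, heatsink_b below 0.035 m).
It also fails if it takes over 64 s, if anything falls off the work surface, if the arm or the gripper's body presses on something with over 40 N, if the wrist force passes 120 N, or if a joint passes its speed limit or range.

## Working session

There is one attempt and no reset: what is moved stays moved. The work goes in short steps, Python scripts to look and compute and a shell command to move; the robot and the scene stay as the last step left them, time stands still between calls to the robot, and variables do not carry over. Pictures are saved under pics/ and viewed, at most 10 in all, crops included, and the job is handed in when it is done.

```bash
mkdir -p pics; ls; python3 - <<'E'
from bench import *
import cv2
s=sense();print(s['eef_pos'],s['orientation'],s['time_s'],hold_point_z)
for n in ('top','side'):
    print(camera_info(n)); cv2.imwrite(f'pics/{n}0.png',cv2.cvtColor(capture(n),cv2.COLOR_RGB2BGR))
a=[cv2.imread(f'pics/{n}0.png') for n in('top','side')]
print(camera_info('wrist'))
E
```

```text
pics
[ 267.55527949 -591.61674322  225.68240038] [ 9.77518367e-01  2.10848119e-01 -1.98360894e-04 -9.34452409e-04] 0.0 18.8
{'fx': 438.8975414961598, 'fy': 438.8975414961598, 'cx': 251.59197356098554, 'cy': 188.72421831841567, 'position': array([ 354.25344307,   44.68892031, 1004.49383508]), 'orientation': array([ 0.70465942, -0.70407768,  0.06266355, -0.06166852])}
{'fx': 408.0954265795368, 'fy': 408.0954265795368, 'cx': 258.6931281363343, 'cy': 185.827889316307, 'position': array([271.18072763, 771.38621717, 482.42743797]), 'orientation': array([-0.15996421,  0.83527728, -0.51801844,  0.09154353])}
{'fx': 297.3186396354542, 'fy': 297.3186396354542, 'cx': 256.44555963276866, 'cy': 191.53881017842812, 'position': array([ 344.563147  , -556.76672312,  383.27134481]), 'orientation': array([ 0.83023891, -0.53523523, -0.08526141,  0.13021941])}
```

View pics/top0.png

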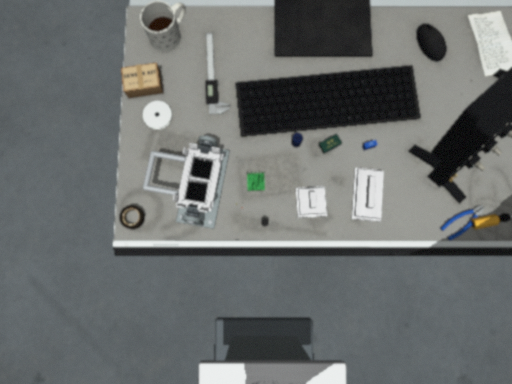

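View pics/side0.png

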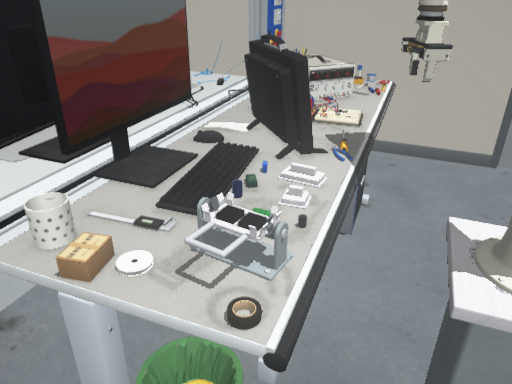

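Top view: the cradle is at (200,178) with its bar at the left, near (153,172). There is a green look-alike at (256,181), the unused square tray at (312,201) and the oblong cap at (368,194). The side view agrees. I'll enlarge the top view and measure.

```bash
cat > h.py <<'E'
import numpy as np, cv2
from bench import *
from scipy.spatial.transform import Rotation as R
def ray(c,px):
    px=np.atleast_2d(np.array(px,float)); d=np.c_[(px[:,0]-c['cx'])/c['fx'],(px[:,1]-c['cy'])/c['fy'],np.ones(len(px))]
    return R.from_quat(c['orientation']).apply(d)
def plane(c,px,z):
    d=ray(c,px); p=np.array(c['position']); return p+d*((z-p[2])/d[:,2])[:,None]
def fray(c,px):
    px=np.atleast_2d(np.array(px,float)); v=(px-[c['cx'],c['cy']]); r=np.hypot(*v.T); th=r/c['fx']
    s=np.where(r>1e-6,np.sin(th)/np.maximum(r,1e-6),0); return R.from_quat(c['orientation']).apply(np.c_[v*s[:,None],np.cos(th)])
def fplane(c,px,z):
    d=fray(c,px); p=np.array(c['position']); return p+d*((z-p[2])/d[:,2])[:,None]
def proj(c,P):
    q=R.from_quat(c['orientation']).inv().apply(np.atleast_2d(P)-c['position']); return np.c_[q[:,0]/q[:,2]*c['fx']+c['cx'],q[:,1]/q[:,2]*c['fy']+c['cy']]
def rectinfo(P):
    (cx,cy),(w,h),a=cv2.minAreaRect(np.float32(P[:,:2]));
    if h>w: w,h=h,w; a+=90
    a=(a+90)%180-90
    return np.round([cx,cy,w,h,a],1)
E
python3 - <<'E'
from h import *
im=cv2.imread('pics/top0.png'); c=camera_info('top'); hsv=cv2.cvtColor(im,cv2.COLOR_BGR2HSV)
m=((hsv[...,2]>205)&(hsv[...,1]<40)).astype(np.uint8); m[:130]=0;m[225:]=0;m[:,:140]=0;m[:,400:]=0
n,l,st,ce=cv2.connectedComponentsWithStats(m,connectivity=8)
for i in range(1,n):
    if st[i,4]>40:
        ys,xs=np.where(l==i); print(st[i],ce[i].round(1),'z4',rectinfo(plane(c,np.c_[xs,ys],4)),'z78',rectinfo(plane(c,np.c_[xs,ys],78)))
m=((hsv[...,2]<60)).astype(np.uint8); m[:130]=0;m[225:]=0;m[:,:170]=0;m[:,230:]=0
n,l,st,ce=cv2.connectedComponentsWithStats(m,connectivity=8)
for i in range(1,n):
    if st[i,4]>40:
        ys,xs=np.where(l==i); print('dark',st[i],ce[i].round(1),'z87',rectinfo(plane(c,np.c_[xs,ys],87)))
cv2.imwrite('pics/c1.png',np.vstack([cv2.resize(im[135:235,140:270],None,fx=4,fy=4,interpolation=2)[:300,:],cv2.resize(im[135:235,280:410],None,fx=4,fy=4,interpolation=2)[120:400]]))
E
```

```text
[179 150  40  58 555] [200.  177.1] z4 [556.  165.9 130.4  78.7 -10.3] z78 [541.1 156.9 120.8  72.9 -10.3]
[356 170  27  48 971] [369.7 193.6] z4 [ 522.7 -228.8  108.1   57.    -6.1] z78 [ 510.3 -208.6  100.1   52.8   -6.1]
[299 188  27  29 573] [312.5 201.9] z4 [501.  -96.4  64.4  59.2   3.1] z78 [490.1 -85.9  59.6  54.8   3.1]
dark [191 159  21  19 302] [201.1 168.1] z87 [562.2 151.7  38.7  36.9  79.5]
dark [186 182  20  19 303] [196.  191.1] z87 [512.5 161.5  38.   36.4  81.8]
```

View pics/c1.png

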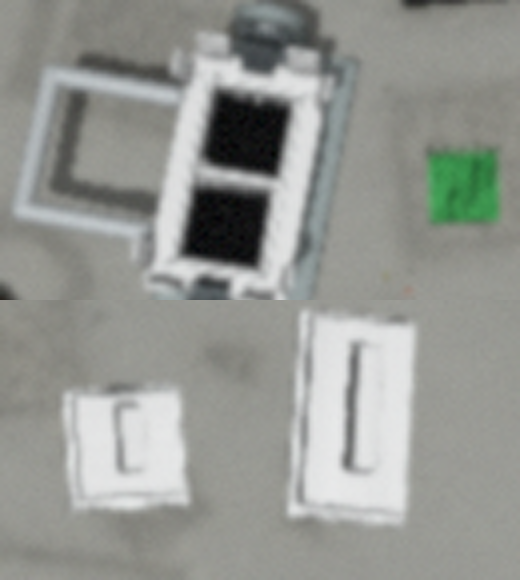

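The crop shows the oblong tray with a long rib at top-view (369,194), which is the 121 x 67 cap. The squarish tray at (312,202) measures about 65 mm, so it isn't the one. Black sinks at (201,168) and (196,191) in the cradle are the real ones, and the green block at (256,181) stays untouched. Estimates: cap (523,-229) yaw -6°, cradle (538,157) yaw -11°. I'll move towards the cap, staying clear of the monitor.

```bash
python3 -m crank '[{"jaw":1,"slide":[0.08,-0.115,0],"spin":0.06},{"jaw":1,"slide":[0.16,-0.23,0],"spin":0.125},{"jaw":1,"slide":[0.24,-0.345,0],"spin":0.19},{"jaw":1,"slide":[0.32,-0.46,0],"spin":0.25},{"jaw":1,"slide":[0.40,-0.575,0],"spin":0.31},{"jaw":1,"slide":[0.48,-0.69,0],"spin":0.38},{"jaw":1,"slide":[0.56,-0.805,0],"spin":0.44},{"jaw":1,"slide":[0.64,-0.92,0],"spin":0.507}]'; cat >> h.py <<'E'
def go(tx,ty,tz,yaw=None):
    "print slide/spin numbers to reach world TCP target; yaw deg heading of tool x (mod 180)"
    s=sense(); Rm=R.from_quat(s['orientation']); d=Rm.inv().apply(np.array([tx,ty,tz])-s['eef_pos'])/300
    X=Rm.as_matrix()[:,0]; h=np.degrees(np.arctan2(X[1],X[0])); out=[np.round(s['eef_pos'],1),'head',round(h,2),'slide',d.round(4)]
    if yaw is not None: out+=['spin',round(((h-yaw+90)%180-90)/60,4)]
    print(*out,'F',np.round(s['wrist_force'],1),'w',round(s['width'],3),'t',round(s['time_s'],2),'j7',round(s['joint_positions'][6],2))
E
python3 -c "
from h import *
go(523,-229,150,-6)"
```

```text
time_s: 1.1
eef_pos: [329.0, -260.1, 226.5]
orientation: [0.999, -0.054, -0.0, -0.0]
wrist_force: [0.4, 0.8, 0.6]
width: 0.997
grip_force: 0.0
[ 329.  -260.1  226.5] head -6.21 slide [ 0.6317 -0.1728  0.255 ] spin -0.0035 F [0.4 0.8 0.6] w 0.997 t 1.1 j7 -1.12
```

```bash
python3 -m crank '[{"jaw":1,"slide":[0.1,-0.03,0.04],"spin":0},{"jaw":1,"slide":[0.2,-0.06,0.08],"spin":0},{"jaw":1,"slide":[0.3,-0.09,0.12],"spin":0},{"jaw":1,"slide":[0.42,-0.12,0.16],"spin":0},{"jaw":1,"slide":[0.54,-0.15,0.20],"spin":0},{"jaw":1,"slide":[0.632,-0.173,0.255],"spin":0},{"jaw":1,"slide":[0.632,-0.173,0.255],"spin":0},{"jaw":1,"slide":[0.632,-0.173,0.255],"spin":0}]' >/dev/null; python3 - <<'E'
from h import *
go(523,-229,150,-6); c=camera_info('wrist'); im=cv2.cvtColor(capture('wrist'),cv2.COLOR_RGB2BGR); cv2.imwrite('pics/w1.png',im)
np.save('w1.npy',c,allow_pickle=True); print(c)
E
```

```text
[ 522.2 -230.1  149.9] head -6.08 slide [ 0.0024 -0.0039 -0.0004] spin -0.0013 F [ 0.1 -0.2  0.3] w 1.002 t 2.1 j7 -1.56
{'fx': 297.3186396354542, 'fy': 297.3186396354542, 'cx': 256.44555963276866, 'cy': 191.53881017842812, 'position': array([ 606.27638198, -238.4288518 ,  307.26102848]), 'orientation': array([-0.66056212,  0.73426749,  0.11666229, -0.10439753])}
```

View pics/w1.png

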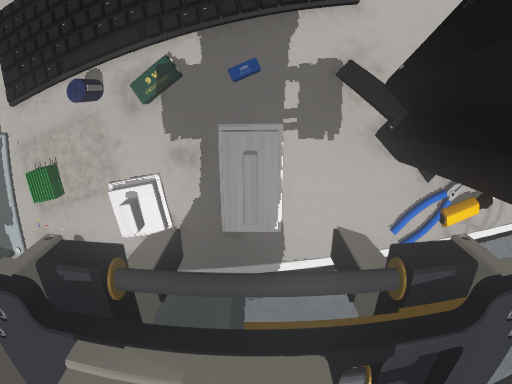

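The wrist view shows the cap with corners near (219,125), (283,125), (282,231) and (221,232). The rib top runs from (251,152) to (250,224).

```bash
python3 - <<'E'
from h import *
c=np.load('w1.npy',allow_pickle=True).item()
P=fplane(c,[[219,125],[283,125],[282,231],[221,232]],4); print(P.round(1),rectinfo(P))
Q=fplane(c,[[251,152],[250,224]],39); print(Q.round(1),Q.mean(0).round(1),np.linalg.norm(Q[0]-Q[1]))
print(np.degrees(np.arctan2(*(Q[0]-Q[1])[[1,0]])))
g=cv2.cvtColor(cv2.imread('pics/w1.png'),cv2.COLOR_BGR2GRAY)
for r in (165,190,215): print(r,g[r,214:290].tolist())
for col in (235,270): print(col,g[115:240,col].tolist())
E
```

```text
[[ 583.3 -197.3    4. ]
 [ 576.2 -262.2    4. ]
 [ 458.5 -251.6    4. ]
 [ 464.4 -182.7    4. ]] [ 520.9 -222.5  119.7   69.2   -5.2]
[[ 557.9 -228.1   39. ]
 [ 486.7 -219.1   39. ]] [ 522.3 -223.6   39. ] 71.76858197932981
-7.164102725498788
165 [100, 100, 100, 100, 100, 135, 144, 144, 137, 141, 142, 141, 138, 138, 138, 138, 140, 142, 142, 142, 142, 142, 142, 146, 144, 142, 143, 145, 124, 132, 141, 140, 142, 143, 144, 143, 141, 140, 139, 138, 139, 141, 135, 126, 143, 143, 143, 142, 142, 141, 143, 145, 146, 148, 145, 143, 145, 146, 144, 145, 146, 146, 146, 144, 142, 135, 147, 169, 224, 159, 167, 167, 168, 168, 168, 168]
190 [102, 102, 101, 101, 101, 101, 141, 144, 143, 136, 142, 143, 141, 139, 140, 140, 139, 142, 143, 143, 143, 142, 142, 145, 148, 145, 144, 145, 145, 127, 138, 139, 141, 143, 144, 144, 142, 141, 141, 138, 140, 141, 138, 127, 143, 143, 145, 143, 142, 142, 145, 145, 146, 146, 146, 143, 145, 146, 146, 146, 146, 147, 147, 143, 139, 146, 147, 147, 144, 168, 168, 168, 168, 167, 167, 166]
215 [99, 99, 99, 98, 98, 98, 98, 121, 138, 141, 136, 141, 141, 140, 140, 139, 138, 138,
[... 832 characters left out ...]
141, 140, 141, 139, 139, 139, 139, 131, 97, 91, 90, 90, 90, 91, 91, 93]
270 [100, 100, 100, 100, 100, 101, 101, 101, 112, 132, 142, 143, 143, 143, 137, 108, 120, 142, 142, 142, 143, 142, 143, 143, 143, 143, 143, 143, 143, 143, 143, 143, 143, 143, 143, 143, 144, 144, 144, 144, 144, 144, 144, 144, 144, 144, 145, 145, 144, 144, 145, 144, 144, 144, 145, 145, 145, 145, 145, 144, 144, 144, 145, 145, 145, 145, 145, 145, 145, 145, 145, 145, 145, 145, 145, 145, 145, 145, 145, 145, 145, 145, 145, 145, 145, 145, 145, 145, 145, 145, 145, 145, 145, 145, 145, 144, 145, 145, 145, 145, 145, 145, 144, 144, 144, 144, 144, 144, 144, 145, 144, 144, 144, 144, 144, 144, 139, 99, 103, 102, 103, 103, 103, 102, 103]
```

```bash
python3 -m crank '[{"jaw":1,"slide":[-0.001,-0.022,0.08],"spin":0},{"jaw":1,"slide":[-0.003,-0.022,0.17],"spin":0},{"jaw":1,"slide":[-0.003,-0.022,0.26],"spin":0},{"jaw":1,"slide":[-0.003,-0.022,0.34],"spin":0},{"jaw":1,"slide":[-0.003,-0.022,0.40],"spin":0},{"jaw":1,"slide":[-0.003,-0.022,0.43],"spin":0},{"jaw":-1,"slide":[-0.003,-0.022,0.43],"spin":0},{"jaw":-1,"slide":[-0.003,-0.022,0.43],"spin":0}]' 35; python3 -m crank '[{"jaw":-1,"slide":[0,0,0],"spin":0},{"jaw":-1,"slide":[0,0,0],"spin":0},{"jaw":-1,"slide":[0,0,0],"spin":0},{"jaw":-1,"slide":[0,0,-0.05],"spin":0},{"jaw":-1,"slide":[0,0,-0.1],"spin":0},{"jaw":-1,"slide":[0,0,-0.2],"spin":0},{"jaw":-1,"slide":[0,0,-0.3],"spin":0},{"jaw":-1,"slide":[0,0,-0.43],"spin":0}]' 35;python3 -m crank '[{"jaw":-1,"slide":[0,0,-0.05],"spin":0},{"jaw":-1,"slide":[0,0,-0.1],"spin":0},{"jaw":-1,"slide":[0,0,-0.16],"spin":0},{"jaw":-1,"slide":[0,0,-0.2],"spin":0},{"jaw":-1,"slide":[0,0,-0.2],"spin":0},{"jaw":-1,"slide":[0,0,-0.2],"spin":0},{"jaw":-1,"slide":[0,0,-0.2],"spin":0},{"jaw":-1,"slide":[0,0,-0.2],"spin":0}]' 35;python3 - <<'E'
from h import *
go(535,20,210,-11); c=camera_info('wrist'); im=cv2.cvtColor(capture('wrist'),cv2.COLOR_RGB2BGR); cv2.imwrite('pics/w2.png',im)
np.save('w2.npy',c,allow_pickle=True)
E
```

```text
time_s: 3.15
eef_pos: [523.6, -223.7, 22.1]
orientation: [0.999, -0.053, 0.001, 0.0]
wrist_force: [0.6, -0.1, 0.3]
width: 0.83
grip_force: 0.0
time_s: 4.15
eef_pos: [522.6, -223.3, 152.0]
orientation: [0.999, -0.053, -0.0, -0.0]
wrist_force: [-0.0, 0.5, -0.7]
width: 0.005
grip_force: 0.0
time_s: 5.15
eef_pos: [522.6, -223.3, 209.7]
orientation: [0.999, -0.053, -0.0, -0.0]
wrist_force: [0.1, 0.6, -0.2]
width: 0.002
grip_force: 0.0
[ 522.6 -223.3  209.7] head -6.07 slide [-4.480e-02 -8.108e-01 -7.000e-04] spin 0.0821 F [ 0.1  0.6 -0.2] w 0.002 t 5.15 j7 -1.53
```

View pics/w2.png

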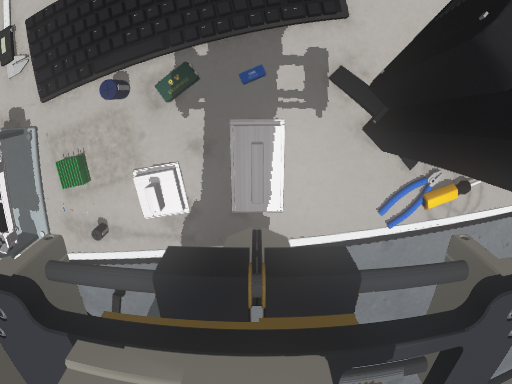

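The lift began before the fingers had closed, so the cap is still on the table, with its rib centred near (257,173). I'll re-measure it and retry with time to close.

```bash
python3 - <<'E'
from h import *
c=np.load('w2.npy',allow_pickle=True).item()
Q=fplane(c,[[257.5,143],[257,203]],39); print(Q.round(1),Q.mean(0).round(1),np.degrees(np.arctan2(*(Q[0]-Q[1])[[1,0]])))
P=fplane(c,[[230,120],[284,120],[283,211],[231,212]],4); print(rectinfo(P))
go(522.5,-223.5,21,-6.2)
E
python3 -m crank '[{"jaw":1,"slide":[0,0,0],"spin":0},{"jaw":1,"slide":[0,0,0.05],"spin":0},{"jaw":1,"slide":[0,0,0.1],"spin":0},{"jaw":1,"slide":[0,0,0.15],"spin":0},{"jaw":1,"slide":[0,0,0.2],"spin":0},{"jaw":1,"slide":[0,0,0.25],"spin":0},{"jaw":1,"slide":[0,0,0.3],"spin":0},{"jaw":1,"slide":[0,0,0.35],"spin":0}]' 35
```

```text
[[ 557.1 -227.2   39. ]
 [ 486.6 -219.2   39. ]] [ 521.9 -223.2   39. ] -6.474565754294622
[ 521.3 -222.2  119.8   68.5   -5.3]
[ 522.7 -223.3  209.8] head -6.07 slide [-3.000e-04  9.000e-04  6.294e-01] spin 0.0021 F [-1.  -0.1 -0.3] w 0.005 t 5.2 j7 -1.53
time_s: 6.2
eef_pos: [522.9, -223.4, 104.2]
orientation: [0.999, -0.053, 0.0, -0.0]
wrist_force: [-0.3, 0.2, 0.4]
width: 0.828
grip_force: 0.0
```

```bash
python3 -m crank '[{"jaw":1,"slide":[0,0,0.04],"spin":0},{"jaw":1,"slide":[0,0,0.1],"spin":0},{"jaw":1,"slide":[0,0,0.16],"spin":0},{"jaw":1,"slide":[0,0,0.22],"spin":0},{"jaw":1,"slide":[0,0,0.26],"spin":0},{"jaw":1,"slide":[0,0,0.277],"spin":0},{"jaw":-1,"slide":[0,0,0.277],"spin":0},{"jaw":-1,"slide":[0,0,0.277],"spin":0}]' 35;  python3 -m crank '[{"jaw":-1,"slide":[0,0,0],"spin":0},{"jaw":-1,"slide":[0,0,0],"spin":0},{"jaw":-1,"slide":[0,0,0],"spin":0},{"jaw":-1,"slide":[0,0,0],"spin":0},{"jaw":-1,"slide":[0,0,0],"spin":0},{"jaw":-1,"slide":[0,0,0],"spin":0},{"jaw":-1,"slide":[0,0,0],"spin":0},{"jaw":-1,"slide":[0,0,0],"spin":0}]' 35
```

```text
time_s: 7.2
eef_pos: [523.5, -223.6, 22.7]
orientation: [0.999, -0.053, 0.001, 0.0]
wrist_force: [-0.2, -0.6, 0.7]
width: 0.833
grip_force: 0.0
time_s: 8.2
eef_pos: [522.9, -223.4, 22.1]
orientation: [0.999, -0.053, 0.0, -0.0]
wrist_force: [-0.2, -0.5, -0.1]
width: 0.149
grip_force: 35.0
```

Gripped (13.7 mm wide). Lift, then carry it to beside the cradle.

```bash
python3 -m crank '[{"jaw":-1,"slide":[0,0,-0.03],"spin":0},{"jaw":-1,"slide":[0,0,-0.1],"spin":0},{"jaw":-1,"slide":[0,0,-0.2],"spin":0},{"jaw":-1,"slide":[0,0,-0.3],"spin":0},{"jaw":-1,"slide":[0,0,-0.4],"spin":0},{"jaw":-1,"slide":[0,0,-0.5],"spin":0},{"jaw":-1,"slide":[0,0,-0.58],"spin":0},{"jaw":-1,"slide":[0,0,-0.627],"spin":0}]' 35; python3 -m crank '[{"jaw":-1,"slide":[0,-0.05,0],"spin":0},{"jaw":-1,"slide":[0,-0.16,0],"spin":0.02},{"jaw":-1,"slide":[-0.01,-0.28,0],"spin":0.04},{"jaw":-1,"slide":[-0.02,-0.42,0],"spin":0.06},{"jaw":-1,"slide":[-0.03,-0.56,0],"spin":0.082},{"jaw":-1,"slide":[-0.04,-0.70,0],"spin":0.082},{"jaw":-1,"slide":[-0.045,-0.78,0],"spin":0.082},{"jaw":-1,"slide":[-0.045,-0.81,0],"spin":0.082}]' 35; python3 - <<'E'
from h import *
go(538,157,210,-11); c=camera_info('wrist'); im=cv2.cvtColor(capture('wrist'),cv2.COLOR_RGB2BGR); cv2.imwrite('pics/w3.png',im)
np.save('w3.npy',c,allow_pickle=True)
E
```

```text
time_s: 9.2
eef_pos: [523.7, -223.5, 213.0]
orientation: [0.999, -0.053, 0.001, 0.001]
wrist_force: [0.2, 0.5, -1.5]
width: 0.151
grip_force: 35.0
time_s: 10.2
eef_pos: [534.1, 22.7, 209.4]
orientation: [0.996, -0.094, -0.001, -0.0]
wrist_force: [0.8, 0.0, -0.3]
width: 0.149
grip_force: 35.0
[534.1  22.7 209.4] head -10.76 slide [-0.0708 -0.4423 -0.0015] spin 0.004 F [ 0.8  0.  -0.3] w 0.149 t 10.2 j7 -2.07
```

View pics/w3.png

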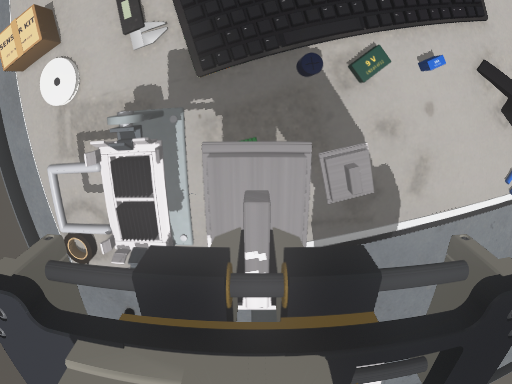

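The wrist view shows the cap level in the grip, with its front edge running (202,143)–(312,143). In the cradle the sinks are at (132,178) and (137,221), and the bar is at (57,200). I'll measure both in this view.

```bash
python3 - <<'E'
from h import *
c=np.load('w3.npy',allow_pickle=True).item(); im=cv2.imread('pics/w3.png'); hsv=cv2.cvtColor(im,cv2.COLOR_BGR2HSV)
m=(hsv[...,2]<75).astype(np.uint8); m[:150]=0;m[243:]=0;m[:,:108]=0;m[:,165:]=0
m=cv2.morphologyEx(m,cv2.MORPH_CLOSE,np.ones((3,3)))
n,l,st,ce=cv2.connectedComponentsWithStats(m); C=[]
for i in range(1,n):
    if st[i,4]>400:
        ys,xs=np.where(l==i); r=rectinfo(fplane(c,np.c_[xs,ys],87)); C.append(r); print('sink',st[i],r)
C=np.array(C); print('mid',C[:,:2].mean(0),np.degrees(np.arctan2(*(C[0]-C[1])[[1,0]])))
g=cv2.GaussianBlur(hsv[...,2],(3,3),0)
for r in (165,190,220): print(r,g[r,95:180].tolist())
E=fplane(c,[[202,143.5],[312,143.5]],191); x=E.mean(0); d=E[0]-E[1]; h=np.arctan2(d[1],d[0])-np.pi/2
print('cap edge',np.linalg.norm(d),x.round(1),np.degrees(h)); print('cap centre',(x-60.5*np.array([np.cos(h),np.sin(h),0])).round(1))
cv2.imwrite('pics/c3.png',cv2.resize(im[105:265,40:200],None,fx=3.7,fy=3.7,interpolation=2))
E
```

```text
sink [ 111  156   41   41 1459] [567.9 149.8  44.8  42.4  79.5]
sink [ 117  202   41   38 1343] [518.7 158.8  45.5  44.6  81. ]
mid [543.3 154.3] -10.366322603450506
165 [195, 193, 186, 174, 168, 186, 218, 233, 234, 234, 234, 234, 230, 225, 217, 170, 100, 68, 68, 68, 68, 67, 67, 68, 68, 67, 68, 69, 68, 67, 67, 68, 68, 67, 67, 68, 68, 67, 67, 68, 68, 68, 67, 68, 69, 68, 67, 68, 69, 68, 67, 67, 67, 67, 87, 150, 215, 231, 226, 232, 237, 237, 237, 237, 237, 238, 237, 220, 173, 128, 113, 114, 114, 114, 114, 114, 114, 114, 114, 114, 114, 114, 116, 137, 170]
190 [111, 112, 111, 111, 111, 112, 112, 120, 159, 213, 235, 234, 234, 234, 234, 233, 230, 224, 186, 112, 71, 68, 70, 70, 70, 69, 70, 70, 69, 69, 70, 70, 69, 69, 70, 70, 69, 69, 70, 70, 69, 69, 70, 71, 70, 69, 70, 71, 70, 69, 70, 71, 71, 70, 69, 69, 74, 114, 189, 223, 217, 227, 238, 237, 237, 238, 238, 238, 239, 231, 190, 135, 114, 116, 116, 116, 117, 116, 116, 117, 117, 118, 118, 117, 119]
220 [174, 173, 173, 172, 171, 170, 167, 164, 160, 158, 157, 158, 158, 177, 214, 233, 234, 234, 234, 234, 235, 223, 184, 127, 82, 67, 67, 68, 67, 67, 68, 68, 67, 67, 68, 68, 67, 68, 69, 68, 67, 68, 69, 68, 67, 68, 69, 68, 67, 68, 69, 69, 68, 69, 69, 69, 67, 67, 68, 68, 75, 123, 199, 226, 217, 227, 237, 237, 237, 238, 238, 239, 239, 211, 168, 168, 185, 188, 188, 188, 188, 189, 191, 192, 192]
cap edge 66.23362544775784 [590.8  12.3 191. ] -10.711878190162519
cap centre [531.4  23.6 191. ]
```

View pics/c3.png

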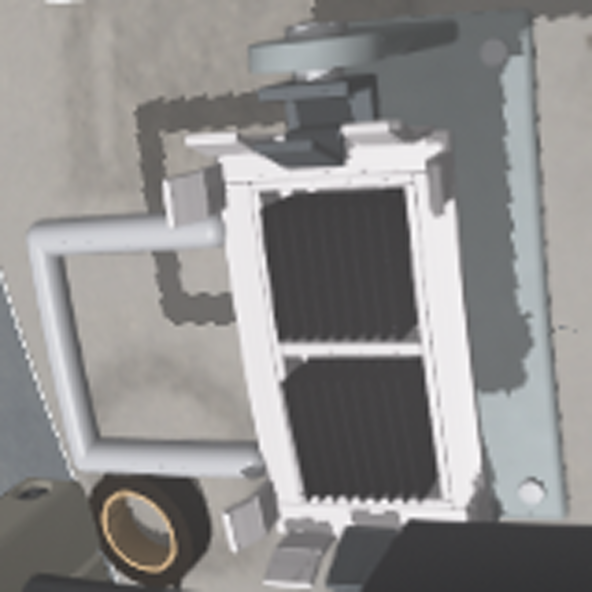

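```bash
python3 - <<'E'
from h import *
c=np.load('w3.npy',allow_pickle=True).item()
for L in ([103.2,190],[165.5,190]),([108.5,220],[168.5,220]),([100.5,165],[163,165]):
    P=fplane(c,L,78); print(P.round(1).tolist(),np.linalg.norm(P[0]-P[1]).round(1))
for n,px in (('div',(352,349)),('barTop',(40,250)),('barBot',(82,455)),('rimfrontL',(222,172)),('rimfrontR',(447,163)),('sinkdiv',(345,350))):
    q=np.array(px)/3.7+[40,105]; print(n,q.round(1),fplane(c,q,78).round(1),fplane(c,q,84).round(1))
t=camera_info('top'); g=cv2.cvtColor(cv2.imread('pics/top0.png'),cv2.COLOR_BGR2GRAY)
print(plane(t,[[198.5,179.7]],78)) 
for col in (194,198,202): print(col,g[140:220,col].tolist())
for r in (165,180,195): print(r,g[r,140:225].tolist())
E
```

```text
[[558.6, 193.8, 78.0], [544.3, 119.1, 78.0]] 76.1
[[522.6, 200.3, 78.0], [510.6, 125.7, 78.0]] 75.6
[[586.7, 187.5, 78.0], [570.9, 114.4, 78.0]] 74.8
div [135.1 199.3] [[540.7 157.2  78. ]] [[542.3 154.1  84. ]]
barTop [ 50.8 172.6] [[594.  262.6  78. ]] [[594.5 257.3  84. ]]
barBot [ 62.2 228. ] [[522.9 275.8  78. ]] [[524.9 270.3  84. ]]
rimfrontL [100.  151.5] [[601.2 183.3  78. ]] [[601.5 179.7  84. ]]
rimfrontR [160.8 149.1] [[587.6 112.4  78. ]] [[588.2 110.2  84. ]]
sinkdiv [133.2 199.6] [[540.8 159.6  78. ]] [[542.4 156.5  84. ]]
[[538.69036164 157.68353974  78.        ]]
194 [132, 131, 133, 158, 184, 189, 181, 169, 155, 163, 196, 215, 213, 196, 190, 182, 148, 104, 71, 56, 46, 41, 35, 23, 21, 15, 16, 17, 14, 22, 14, 17, 19, 17, 20, 38, 92, 157, 186, 173, 151, 114, 66, 27, 21, 18, 15, 16, 19, 4, 12, 15, 20, 21, 12, 15, 16, 19, 21, 42, 99, 154, 185, 187, 145, 87, 67, 86, 95, 86, 85, 80, 69, 70, 80, 81, 91, 112, 131, 134]
198 [93, 82, 80, 77, 80, 90, 92, 92, 117, 158, 196, 215, 220, 224, 223, 212, 177, 131, 91, 58, 30, 15, 15, 17, 17, 18, 16, 13, 17, 17, 13, 6, 14, 15, 14, 19, 5
[... 1075 characters left out ...]
 141, 144, 149, 151, 149, 151, 151, 152, 152, 152, 153, 150, 154, 169, 199, 218, 221, 222, 216, 205, 188, 149, 128, 137, 135, 134, 145, 151, 149, 152, 155, 161, 167, 170, 174, 181, 188, 193, 187, 180, 177, 182, 190, 195, 204, 218, 221, 222, 221, 202, 149, 113, 129, 147, 154, 145, 137, 141]
195 [142, 142, 143, 143, 143, 143, 142, 138, 137, 133, 132, 128, 128, 129, 128, 130, 133, 136, 139, 143, 143, 146, 146, 147, 146, 148, 149, 149, 149, 150, 149, 154, 166, 177, 173, 154, 135, 132, 151, 196, 220, 225, 221, 199, 173, 124, 66, 23, 15, 13, 19, 12, 20, 14, 15, 15, 18, 16, 18, 22, 16, 15, 16, 17, 44, 103, 170, 199, 207, 219, 224, 224, 223, 202, 150, 102, 88, 108, 134, 138, 136, 143, 151, 152, 151]
```

Cradle estimate: (540,158), yaw -10.8°. The pocket divider, the rim mid-line and the bar all agree. Hover the cap over it.

```bash
python3 -c "
from h import *
go(542.3,157.6,165,-10.8)"; python3 -m crank '[{"jaw":-1,"slide":[0,-0.05,0],"spin":0},{"jaw":-1,"slide":[-0.01,-0.12,0],"spin":0},{"jaw":-1,"slide":[-0.03,-0.2,0],"spin":0},{"jaw":-1,"slide":[-0.04,-0.28,0.03],"spin":0},{"jaw":-1,"slide":[-0.05,-0.36,0.06],"spin":0},{"jaw":-1,"slide":[-0.056,-0.42,0.1],"spin":0},{"jaw":-1,"slide":[-0.056,-0.44,0.13],"spin":0},{"jaw":-1,"slide":[-0.056,-0.447,0.148],"spin":0}]' 35; python3 - <<'E'
from h import *
go(542.3,157.6,165,-10.8); c=camera_info('wrist'); im=cv2.cvtColor(capture('wrist'),cv2.COLOR_RGB2BGR); cv2.imwrite('pics/w4.png',im)
np.save('w4.npy',c,allow_pickle=True)
s=cv2.cvtColor(capture('side'),cv2.COLOR_RGB2BGR); cv2.imwrite('pics/s4.png',s)
a=cv2.resize(im[80:260,130:390],None,fx=1.6,fy=1.6,interpolation=2); b=cv2.resize(s[130:290,150:350],None,fx=1.8,fy=1.8,interpolation=2)
cv2.imwrite('pics/c4.png',np.hstack([a,b[:288,:360]]))
E
```

```text
[534.4  22.6 209.6] head -10.79 slide [-0.0581 -0.4468  0.149 ] spin 0.0002 F [ 1.   1.6 -1.3] w 0.152 t 10.25 j7 -2.07
time_s: 11.25
eef_pos: [544.3, 153.9, 165.1]
orientation: [0.995, -0.096, -0.0, 0.0]
wrist_force: [-0.3, -0.5, -1.0]
width: 0.15
grip_force: 35.0
[544.3 153.9 165.1] head -11.04 slide [-0.0088 -0.011   0.0002] spin -0.0041 F [-0.3 -0.5 -1. ] w 0.15 t 11.25 j7 -2.38
```

View pics/c4.png

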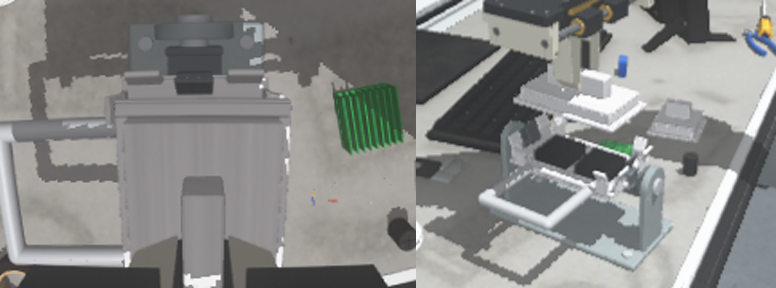

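The wrist crop shows the cap's front edge at (115–290,104), just inboard of the end catch (194,82), with the guides at 125–265. The side crop shows the cap hovering level above the cradle with both sinks in place. I'll check the lateral offset numerically.

```bash
python3 - <<'E'
from h import *
c=np.load('w4.npy',allow_pickle=True).item()
f=lambda p:np.array(p)/1.6+[130,80]
def loc(P,o=np.array([540,158.]),a=np.radians(-10.8)):
    d=P[:,:2]-o; return np.c_[d@[np.cos(a),np.sin(a)],d@[-np.sin(a),np.cos(a)]].round(1)
for n,p,z in (('catch tip',(194,92),98),('catch top',(194,72),105),('guideL',(126,72),101),('guideR',(265,72),101),('capL',(115,100),147),('capR',(290,100),147)): print(n,loc(fplane(c,f(p),z)))
g=cv2.cvtColor(cv2.imread('pics/w4.png'),cv2.COLOR_BGR2GRAY)
for r in (125,128,145,150): print(r,g[r,190:320].tolist())
go(542.3,157.6,165,-10.8)
cv2.imwrite('pics/c5.png',cv2.resize(cv2.imread('pics/w4.png')[80:170,185:325],None,fx=5.5,fy=5.5,interpolation=2))
E
```

```text
catch tip [[59.6  1.2]]
catch top [[69.7  1. ]]
guideL [[69.9 32.9]]
guideR [[ 69.5 -32. ]]
capL [[63.5 30. ]]
capR [[ 63.2 -35.7]]
125 [91, 92, 91, 90, 91, 92, 93, 93, 93, 93, 93, 93, 94, 95, 95, 95, 95, 112, 136, 141, 142, 142, 143, 143, 144, 145, 145, 145, 145, 145, 146, 145, 146, 145, 145, 146, 146, 146, 143, 119, 98, 104, 103, 102, 92, 77, 73, 74, 73, 74, 69, 64, 62, 62, 62, 62, 63, 62, 62, 63, 63, 64, 64, 64, 65, 65, 65, 65, 66, 66, 66, 66, 67, 74, 74, 74, 74, 75, 83, 102, 102, 100, 114, 145, 151, 150, 150, 150, 150, 150, 149, 150, 149, 150, 149, 148, 149, 148, 148, 149, 148, 148, 148, 148, 146, 126, 132, 150, 167, 167, 167, 167, 162, 145, 139, 118, 127, 152, 163, 162, 161, 161, 153, 113, 95, 94, 123, 96, 94, 93]
128 [144, 145, 148, 149, 149, 149, 147, 144, 152, 154, 155, 156, 155, 152, 152, 127, 139, 138, 121, 117, 115, 114, 113, 113, 111, 110, 109, 108, 107, 106, 105, 105, 104, 103, 102, 102, 102, 101, 100, 97, 98, 100, 129, 142, 142, 142, 142, 143, 134, 107, 86, 72, 70, 71, 70, 71, 83, 86, 73, 71, 71, 72, 72, 85, 86, 73, 74, 73, 72, 72, 74, 74, 76, 102, 130, 130, 130, 130, 1
[... 963 characters left out ...]
145, 145, 145, 145, 145, 145, 145, 146, 145, 145, 145, 145, 145, 145, 145, 145, 145, 145, 144, 145, 145, 144, 145, 144, 145, 145, 145, 145, 145, 145, 145, 145, 145, 145, 145, 145, 145, 145, 145, 145, 145, 145, 146, 146, 146, 146, 145, 145, 145, 146, 145, 145, 145, 146, 145, 145, 145, 145, 145, 146, 145, 145, 146, 146, 145, 145, 145, 146, 145, 145, 146, 145, 146, 145, 146, 146, 146, 146, 146, 146, 146, 146, 146, 146, 146, 146, 146, 146, 146, 146, 146, 146, 146, 146, 146, 146, 146, 146, 146, 146, 147, 146, 146, 146, 146, 146, 147, 154, 165, 163, 162, 162, 161, 161, 161, 160]
[544.1 153.4 165.1] head -11.07 slide [-0.0086 -0.0124  0.0003] spin -0.0044 F [-1.  -0.5 -1.5] w 0.154 t 11.35 j7 -2.38
```

View pics/c5.png

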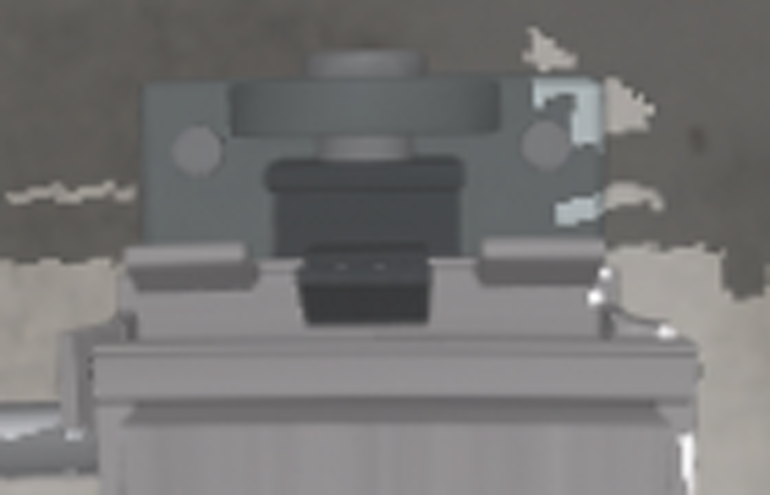

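```bash
python3 -m crank '[{"jaw":-1,"slide":[-0.005,-0.006,0.02],"spin":0},{"jaw":-1,"slide":[-0.009,-0.013,0.05],"spin":0},{"jaw":-1,"slide":[-0.009,-0.013,0.08],"spin":0},{"jaw":-1,"slide":[-0.009,-0.013,0.1],"spin":0},{"jaw":-1,"slide":[-0.009,-0.013,0.1],"spin":0},{"jaw":-1,"slide":[-0.009,-0.013,0.1],"spin":0},{"jaw":-1,"slide":[-0.009,-0.013,0.1],"spin":0},{"jaw":-1,"slide":[-0.009,-0.013,0.1],"spin":0}]' 35;python3 - <<'E'
from h import *
go(542.3,157.6,135,-10.8); c=camera_info('wrist'); im=cv2.cvtColor(capture('wrist'),cv2.COLOR_RGB2BGR); cv2.imwrite('pics/w5.png',im)
np.save('w5.npy',c,allow_pickle=True)
s=sense(); print(s['joint_positions'].round(3) if hasattr(s['joint_positions'],'round') else s['joint_positions'])
cv2.imwrite('pics/c6.png',cv2.resize(im[80:190,165:345],None,fx=4.4,fy=4.4,interpolation=2))
E
```

```text
time_s: 12.35
eef_pos: [542.6, 158.9, 136.1]
orientation: [0.995, -0.096, 0.0, -0.0]
wrist_force: [-0.6, -0.4, -0.9]
width: 0.15
grip_force: 35.0
[542.6 158.9 136.1] head -11.0 slide [-0.0002  0.0043  0.0037] spin -0.0033 F [-0.6 -0.4 -0.9] w 0.15 t 12.35 j7 -2.41
[ 0.175  0.508 -0.651  1.841  0.38   0.92  -2.413]
```

View pics/c6.png

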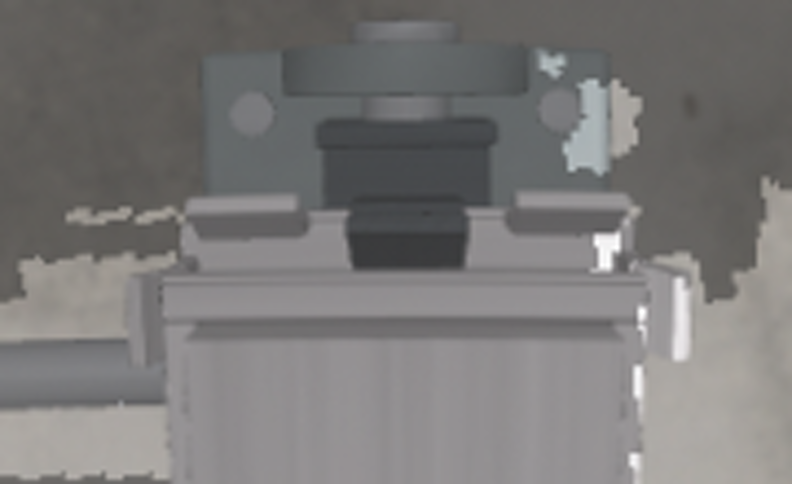

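The cap's edge runs 163–647 (mid 405) against catch mid 407 and guide mid 408, so it is centred in y within about 0.5 mm. Check x.

```bash
python3 - <<'E'
from h import *
c=np.load('w5.npy',allow_pickle=True).item(); s=sense()
f=lambda p:np.array(p)/4.4+[165,80]
def loc(P,o=np.array([540,158.]),a=np.radians(-10.8)):
    d=P[:,:2]-o; return np.c_[d@[np.cos(a),np.sin(a)],d@[-np.sin(a),np.cos(a)]].round(1)
for n,p,z in (('catch tip',(407,268),97),('catchtop',(407,200),105),('guidebaseL',(185,240),80),('gtopL',(185,202),101),('gtopR',(632,195),101),('guide foot',(250,233),92),('capL',(163,276),118),('capR',(647,276),118),('boss',(405,20),78+12)): print(n,loc(fplane(c,f(p),z)))
E
```

```text
catch tip [[58.4  1.2]]
catchtop [[69.5  1.2]]
guidebaseL [[61.1 37.8]]
gtopL [[69.3 34. ]]
gtopR [[ 70.2 -32.1]]
guide foot [[63.4 25.5]]
capL [[60.7 34.6]]
capR [[ 60.6 -31.5]]
boss [[96.2  1.4]]
```

Aligned within 0.5 mm. Lower in stages, watching the force.

```bash
python3 -m crank '[{"jaw":-1,"slide":[0,0.001,0.015],"spin":0},{"jaw":-1,"slide":[0,0.001,0.03],"spin":0},{"jaw":-1,"slide":[0,0.001,0.045],"spin":0},{"jaw":-1,"slide":[0,0.001,0.06],"spin":0},{"jaw":-1,"slide":[0,0.001,0.07],"spin":0},{"jaw":-1,"slide":[0,0.001,0.075],"spin":0},{"jaw":-1,"slide":[0,0.001,0.08],"spin":0},{"jaw":-1,"slide":[0,0.001,0.08],"spin":0}]' 40; python3 -m crank '[{"jaw":-1,"slide":[0,0,0.005],"spin":0},{"jaw":-1,"slide":[0,0,0.01],"spin":0},{"jaw":-1,"slide":[0,0,0.015],"spin":0},{"jaw":-1,"slide":[0,0,0.02],"spin":0},{"jaw":-1,"slide":[0,0,0.025],"spin":0},{"jaw":-1,"slide":[0,0,0.03],"spin":0},{"jaw":-1,"slide":[0,0,0.03],"spin":0},{"jaw":-1,"slide":[0,0,0.03],"spin":0}]' 40
```

```text
time_s: 13.4
eef_pos: [542.7, 158.6, 112.1]
orientation: [0.995, -0.096, 0.0, -0.0]
wrist_force: [0.1, 0.1, 2.7]
width: 0.152
grip_force: 40.0
time_s: 14.4
eef_pos: [542.0, 158.5, 102.4]
orientation: [0.995, -0.096, -0.0, 0.0]
wrist_force: [0.4, 1.1, -3.5]
width: 0.151
grip_force: 40.0
```

```bash
python3 -m crank '[{"jaw":-1,"slide":[0,0,0.003],"spin":0},{"jaw":-1,"slide":[0,0,0.006],"spin":0},{"jaw":-1,"slide":[0,0,0.01],"spin":0},{"jaw":-1,"slide":[0,0,0.013],"spin":0},{"jaw":-1,"slide":[0,0,0.016],"spin":0},{"jaw":-1,"slide":[0,0,0.018],"spin":0},{"jaw":-1,"slide":[0,0,0.018],"spin":0},{"jaw":-1,"slide":[0,0,0.018],"spin":0}]' 40;python3 - <<'E'
from h import *
go(542.3,157.6,100,-10.8); c=camera_info('wrist'); im=cv2.cvtColor(capture('wrist'),cv2.COLOR_RGB2BGR); cv2.imwrite('pics/w6.png',im)
np.save('w6.npy',c,allow_pickle=True)
s=cv2.cvtColor(capture('side'),cv2.COLOR_RGB2BGR); cv2.imwrite('pics/s6.png',s)
a=cv2.resize(im[80:210,165:345],None,fx=2.2,fy=2.2,interpolation=2); b=cv2.resize(s[180:290,170:310],None,fx=2.6,fy=2.6,interpolation=2)
cv2.imwrite('pics/c7.png',np.hstack([a[:286],b[:286]]))
E
```

```text
time_s: 15.4
eef_pos: [542.3, 158.5, 100.0]
orientation: [0.995, -0.096, 0.0, 0.001]
wrist_force: [-7.2, -3.6, 22.1]
width: 0.147
grip_force: 40.0
[542.3 158.5 100. ] head -11.0 slide [0.0004 0.0028 0.    ] spin -0.0033 F [-7.2 -3.6 22.1] w 0.147 t 15.4 j7 -2.45
```

View pics/c7.png

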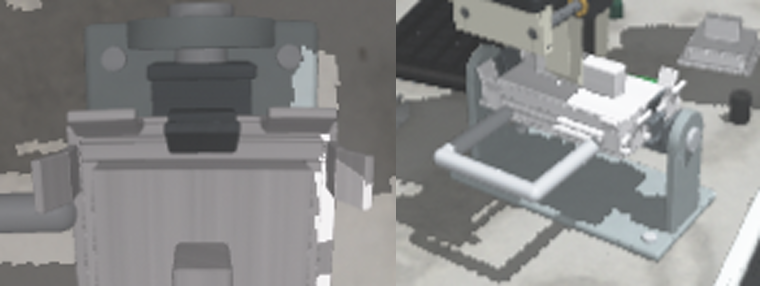

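The crop shows the cap seated between all the guides, with the front catch lapping over its flange. The TCP bottomed at z = 100 (mouth at 78) with 22 N. That makes 11 pictures viewed, one over the limit of 10, so from here I work by numbers only. A gentle tug will test the catches.

```bash
python3 -m crank '[{"jaw":-1,"slide":[0,0,-0.004],"spin":0},{"jaw":-1,"slide":[0,0,-0.008],"spin":0},{"jaw":-1,"slide":[0,0,-0.012],"spin":0},{"jaw":-1,"slide":[0,0,-0.015],"spin":0},{"jaw":-1,"slide":[0,0,-0.018],"spin":0},{"jaw":-1,"slide":[0,0,-0.018],"spin":0},{"jaw":-1,"slide":[0,0,-0.018],"spin":0},{"jaw":-1,"slide":[0,0,-0.018],"spin":0}]' 40
```

```text
time_s: 16.5
eef_pos: [542.1, 158.4, 101.8]
orientation: [0.995, -0.096, -0.0, -0.0]
wrist_force: [5.4, 1.8, -19.0]
width: 0.15
grip_force: 40.0
```

The catches hold against a 19 N pull. Ease off, release and rise.

```bash
python3 -m crank '[{"jaw":-1,"slide":[0,0,0.01],"spin":0},{"jaw":-1,"slide":[0,0,0.01],"spin":0},{"jaw":0,"slide":[0,0,0.01],"spin":0},{"jaw":0,"slide":[0,0,0.01],"spin":0},{"jaw":0,"slide":[0,0,0.01],"spin":0},{"jaw":0,"slide":[0,0,0.01],"spin":0},{"jaw":0,"slide":[0,0,0.01],"spin":0},{"jaw":0,"slide":[0,0,0],"spin":0}]' 40; python3 -m crank '[{"jaw":0,"slide":[0,0,-0.03],"spin":0},{"jaw":0,"slide":[0,0,-0.08],"spin":0},{"jaw":0,"slide":[0,0,-0.14],"spin":0},{"jaw":0,"slide":[0,0,-0.2],"spin":0},{"jaw":0,"slide":[0,0,-0.25],"spin":-0.15},{"jaw":0,"slide":[0,0,-0.3],"spin":-0.3},{"jaw":0,"slide":[0,0,-0.33],"spin":-0.45},{"jaw":0,"slide":[0,0,-0.33],"spin":-0.62}]'; python3 -m crank '[{"jaw":0,"slide":[0,0,0],"spin":-0.16},{"jaw":0,"slide":[0,0,0],"spin":-0.33},{"jaw":0,"slide":[0,0,0],"spin":-0.5},{"jaw":0,"slide":[0,0,0],"spin":-0.67},{"jaw":0,"slide":[0,0,0],"spin":-0.84},{"jaw":0,"slide":[0,0,0],"spin":-1},{"jaw":0,"slide":[0,0,0],"spin":-1},{"jaw":0,"slide":[0,0,0],"spin":-1}]'; python3 -c "
from h import *
go(561,267,200,-10.8)"
```

```text
time_s: 17.5
eef_pos: [542.2, 158.5, 102.7]
orientation: [0.995, -0.096, -0.0, 0.0]
wrist_force: [-0.7, 0.4, 0.1]
width: 0.5
grip_force: 0.0
time_s: 18.5
eef_pos: [543.3, 158.8, 204.0]
orientation: [0.973, 0.229, 0.001, 0.0]
wrist_force: [-0.2, 0.8, 0.7]
width: 0.499
grip_force: 0.0
time_s: 19.5
eef_pos: [542.6, 158.4, 202.4]
orientation: [0.731, 0.682, 0.0, 0.0]
wrist_force: [-0.2, -0.9, 0.3]
width: 0.499
grip_force: 0.0
[542.6 158.4 202.4] head 86.0 slide [0.3655 0.036  0.0078] spin -1.3867 F [-0.2 -0.9  0.3] w 0.499 t 19.5 j7 -0.86
```

```bash
python3 -m crank '[{"jaw":0,"slide":[0.05,0.005,0],"spin":-0.16},{"jaw":0,"slide":[0.12,0.012,0],"spin":-0.33},{"jaw":0,"slide":[0.2,0.02,0],"spin":-0.5},{"jaw":0,"slide":[0.28,0.028,0],"spin":-0.67},{"jaw":0,"slide":[0.34,0.034,0],"spin":-0.84},{"jaw":0,"slide":[0.365,0.036,0],"spin":-1},{"jaw":0,"slide":[0.365,0.036,0],"spin":-1},{"jaw":0,"slide":[0.365,0.036,0],"spin":-1}]' >/dev/null; python3 -c "
from h import *
go(561.3,267,110,-11)"
```

```text
[560.5 266.6 201.8] head 145.95 slide [-0.0015  0.0028  0.3061] spin -0.3842 F [-0.   0.3  0.9] w 0.498 t 20.5 j7 -0.09
```

```bash
python3 -m crank '[{"jaw":0,"slide":[0,0.003,0],"spin":-0.15},{"jaw":0,"slide":[0,0.003,0.05],"spin":-0.3},{"jaw":0,"slide":[0,0.003,0.1],"spin":-0.384},{"jaw":0,"slide":[0,0.003,0.16],"spin":-0.384},{"jaw":0,"slide":[0,0.003,0.22],"spin":-0.384},{"jaw":0,"slide":[0,0.003,0.28],"spin":-0.384},{"jaw":0,"slide":[0,0.003,0.34],"spin":-0.384},{"jaw":0,"slide":[0,0.003,0.36],"spin":-0.384}]'; python3 -c "
from h import *
go(561.3,267,59,-11)"
```

```text
time_s: 21.5
eef_pos: [560.3, 267.4, 92.2]
orientation: [0.094, 0.996, -0.001, -0.001]
wrist_force: [-0.0, -1.4, 0.1]
width: 0.5
grip_force: 0.0
[560.3 267.4  92.2] head 169.23 slide [-0.0038 -0.0005  0.1106] spin 0.0038 F [-0.  -1.4  0.1] w 0.5 t 21.5 j7 0.2
```

```bash
python3 -m crank '[{"jaw":0,"slide":[0,0,0.03],"spin":0},{"jaw":0,"slide":[0,0,0.06],"spin":0},{"jaw":0,"slide":[0,0,0.09],"spin":0},{"jaw":0,"slide":[0,0,0.11],"spin":0},{"jaw":-1,"slide":[0,0,0.11],"spin":0},{"jaw":-1,"slide":[0,0,0.11],"spin":0},{"jaw":-1,"slide":[0,0,0.11],"spin":0},{"jaw":-1,"slide":[0,0,0.11],"spin":0}]' 8; python3 -m crank '[{"jaw":-1,"slide":[0,0,0],"spin":0},{"jaw":-1,"slide":[0,0,0],"spin":0},{"jaw":-1,"slide":[0,0,0],"spin":0},{"jaw":-1,"slide":[0,0,0],"spin":0},{"jaw":-1,"slide":[0,0,0],"spin":0},{"jaw":-1,"slide":[0,0,0],"spin":0},{"jaw":-1,"slide":[0,0,0],"spin":0},{"jaw":-1,"slide":[0,0,0],"spin":0}]' 8; python3 - <<'E'
from h import *
go(561,267,59,-11); s=sense(); p=np.array(s['eef_pos'])
# arc steps in tool frame units relative to now
for a0 in (0,60,120):
  print(a0,[ [round(v,3) for v in (0, 110*(np.cos(np.radians(a0))-np.cos(np.radians(a)))*-1/300, -110*(np.sin(np.radians(a))-np.sin(np.radians(a0)))/300)] for a in np.linspace(a0,a0+60,9)[1:]])
E
```

```text
time_s: 22.5
eef_pos: [560.8, 266.1, 60.9]
orientation: [0.094, 0.996, -0.002, -0.0]
wrist_force: [-0.9, -1.0, 4.5]
width: 0.128
grip_force: 8.0
time_s: 23.5
eef_pos: [560.8, 266.2, 61.0]
orientation: [0.094, 0.996, -0.002, -0.0]
wrist_force: [-1.5, -5.1, 4.1]
width: 0.123
grip_force: 8.0
[560.8 266.2  61. ] head 169.2 slide [-0.0001  0.0029  0.0065] spin 0.0033 F [-1.5 -5.1  4.1] w 0.123 t 23.5 j7 0.18
0 [[0, np.float64(-0.003), np.float64(-0.048)], [0, np.float64(-0.012), np.float64(-0.095)], [0, np.float64(-0.028), np.float64(-0.14)], [0, np.float64(-0.049), np.float64(-0.183)], [0, np.float64(-0.076), np.float64(-0.223)], [0, np.float64(-0.107), np.float64(-0.259)], [0, np.float64(-0.143), np.float64(-0.291)], [0, np.float64(-0.183), np.float64(-0.318)]]
60 [[0, np.float64(-0.043), np.float64(-0.021)], [0, np.float64(-0.088), np.float64(-0.037)], [0, np.float64(-0.135), np.float64(-0.046)], [0, np.float64(-0.183), np.float64(-0.049)], [0, np.float64(-0.231), np.float64(-0.046)], [0, np.float64(-0.278), np.float64(-0.037)], [0, np.float64(-0.324), np.float64(-0.021)], [0, np.float64(-0.367), np.float64(-0.0)]]
120 [[0, np.float64(-0.04), np.float64(0.027)], [0, np.float64(-0.076), np.float64(0.058)], [0, np.float64(-0.108), np.float64(0.094)], [0, np.float64(-0.134), np.float64(0.134)], [0, np.float64(-0.155), np.float64(0.177)], [0, np.float64(-0.171), np.float64(0.223)], [0, np.float64(-0.18), np.float64(0.27)], [0, np.float64(-0.183), np.float64(0.318)]]
```

Bar gripped (11.3 mm, 8 N). Swing the first 30°.

```bash
python3 -m crank '[{"jaw":-1,"slide":[0,-0.001,-0.024],"spin":0},{"jaw":-1,"slide":[0,-0.003,-0.048],"spin":0},{"jaw":-1,"slide":[0,-0.007,-0.072],"spin":0},{"jaw":-1,"slide":[0,-0.012,-0.095],"spin":0},{"jaw":-1,"slide":[0,-0.019,-0.118],"spin":0},{"jaw":-1,"slide":[0,-0.028,-0.14],"spin":0},{"jaw":-1,"slide":[0,-0.038,-0.162],"spin":0},{"jaw":-1,"slide":[0,-0.049,-0.183],"spin":0}]' 8; python3 - <<'E'
from h import *
def tgt(a,n=0):
    u=np.array([.189,.982]); c=np.array([560.8,266.2])-110*u; xy=c+110*np.cos(np.radians(a))*u; return (*xy,59.5+110*np.sin(np.radians(a)))
go(*tgt(30),-10.8)
# was bar followed? blob check in side view: light bar pixels via predicted midpoint
c=camera_info('side'); 
print(proj(c,[[560.8,266.2,78]]),proj(c,[[tgt(30)[0],tgt(30)[1],133]]))
E
```

```text
time_s: 24.5
eef_pos: [558.1, 252.0, 115.5]
orientation: [0.094, 0.996, -0.001, -0.0]
wrist_force: [0.7, -3.9, -6.7]
width: 0.128
grip_force: 8.0
[558.1 252.  115.5] head 169.21 slide [ 0.     -0.001   0.0033] spin 0.0001 F [ 0.7 -3.9 -6.7] w 0.128 t 24.5 j7 0.23
[[204.57152255 246.69275752]] [[208.62288675 215.15441921]]
```

Bar still between the pads (11.8 mm) and on the arc. Continue to 90°.

```bash
python3 -m crank '[{"jaw":-1,"slide":[0,-0.013,-0.02],"spin":0},{"jaw":-1,"slide":[0,-0.027,-0.04],"spin":0},{"jaw":-1,"slide":[0,-0.042,-0.058],"spin":0},{"jaw":-1,"slide":[0,-0.058,-0.076],"spin":0},{"jaw":-1,"slide":[0,-0.076,-0.092],"spin":0},{"jaw":-1,"slide":[0,-0.094,-0.108],"spin":0},{"jaw":-1,"slide":[0,-0.114,-0.122],"spin":0},{"jaw":-1,"slide":[0,-0.134,-0.134],"spin":0}]' 8; python3 -m crank '[{"jaw":-1,"slide":[0,-0.021,-0.011],"spin":0},{"jaw":-1,"slide":[0,-0.043,-0.021],"spin":0},{"jaw":-1,"slide":[0,-0.066,-0.03],"spin":0},{"jaw":-1,"slide":[0,-0.088,-0.037],"spin":0},{"jaw":-1,"slide":[0,-0.112,-0.042],"spin":0},{"jaw":-1,"slide":[0,-0.136,-0.046],"spin":0},{"jaw":-1,"slide":[0,-0.159,-0.048],"spin":0},{"jaw":-1,"slide":[0,-0.183,-0.049],"spin":0}]' 8; python3 - <<'E'
from h import *
go(540,158.2,169.5,-10.8)
E
```

```text
time_s: 25.5
eef_pos: [551.4, 215.1, 157.3]
orientation: [0.093, 0.996, 0.002, 0.001]
wrist_force: [4.8, 0.9, -2.2]
width: 0.121
grip_force: 8.0
time_s: 26.5
eef_pos: [541.3, 161.9, 173.0]
orientation: [0.093, 0.996, 0.002, 0.002]
wrist_force: [3.3, 1.5, 6.1]
width: 0.125
grip_force: 8.0
[541.3 161.9 173. ] head 169.32 slide [ 0.0022 -0.0131  0.0116] spin 0.002 F [3.3 1.5 6.1] w 0.125 t 26.5 j7 0.37
```

```bash
python3 -m crank '[{"jaw":-1,"slide":[0,-0.024,0.003],"spin":0},{"jaw":-1,"slide":[0,-0.048,0.007],"spin":0},{"jaw":-1,"slide":[0,-0.072,0.012],"spin":0},{"jaw":-1,"slide":[0,-0.095,0.018],"spin":0},{"jaw":-1,"slide":[0,-0.118,0.027],"spin":0},{"jaw":-1,"slide":[0,-0.14,0.036],"spin":0},{"jaw":-1,"slide":[0,-0.162,0.046],"spin":0},{"jaw":-1,"slide":[0,-0.183,0.057],"spin":0}]' 8; python3 -m crank '[{"jaw":-1,"slide":[0,-0.02,0.013],"spin":0},{"jaw":-1,"slide":[0,-0.04,0.027],"spin":0},{"jaw":-1,"slide":[0,-0.058,0.042],"spin":0},{"jaw":-1,"slide":[0,-0.076,0.058],"spin":0},{"jaw":-1,"slide":[0,-0.092,0.076],"spin":0},{"jaw":-1,"slide":[0,-0.108,0.094],"spin":0},{"jaw":-1,"slide":[0,-0.122,0.114],"spin":0},{"jaw":-1,"slide":[0,-0.134,0.134],"spin":0}]' 8; python3 - <<'E'
from h import *
go(519.2,50.2,59,-10.8)
E
```

```text
time_s: 27.5
eef_pos: [531.0, 105.4, 155.2]
orientation: [0.094, 0.996, -0.0, 0.001]
wrist_force: [3.4, -2.9, 5.9]
width: 0.127
grip_force: 8.0
time_s: 28.5
eef_pos: [523.7, 65.8, 113.7]
orientation: [0.094, 0.996, -0.0, 0.001]
wrist_force: [5.1, -2.4, 1.4]
width: 0.126
grip_force: 8.0
[523.7  65.8 113.7] head 169.21 slide [ 0.0054 -0.0539  0.1823] spin 0.0002 F [ 5.1 -2.4  1.4] w 0.126 t 28.5 j7 0.44
```

```bash
python3 -m crank '[{"jaw":-1,"slide":[0,-0.011,0.021],"spin":0},{"jaw":-1,"slide":[0,-0.021,0.043],"spin":0},{"jaw":-1,"slide":[0,-0.03,0.066],"spin":0},{"jaw":-1,"slide":[0,-0.037,0.088],"spin":0},{"jaw":-1,"slide":[0,-0.042,0.112],"spin":0},{"jaw":-1,"slide":[0,-0.046,0.136],"spin":0},{"jaw":-1,"slide":[0,-0.048,0.159],"spin":0},{"jaw":-1,"slide":[0,-0.05,0.183],"spin":0}]' 15; python3 -m crank '[{"jaw":-1,"slide":[0,0,0.005],"spin":0},{"jaw":-1,"slide":[0,0,0.01],"spin":0},{"jaw":-1,"slide":[0,0,0.015],"spin":0},{"jaw":-1,"slide":[0,0,0.02],"spin":0},{"jaw":-1,"slide":[0,0,0.02],"spin":0},{"jaw":-1,"slide":[0,0,0.02],"spin":0},{"jaw":-1,"slide":[0,0,0.02],"spin":0},{"jaw":-1,"slide":[0,0,0.02],"spin":0}]' 15; python3 - <<'E'
from h import *
go(519.2,50.2,59,-10.8)
E
```

```text
time_s: 29.5
eef_pos: [520.9, 49.9, 58.5]
orientation: [0.094, 0.996, -0.001, 0.001]
wrist_force: [4.1, -4.9, 1.2]
width: 0.125
grip_force: 15.0
time_s: 30.5
eef_pos: [520.8, 49.8, 52.9]
orientation: [0.094, 0.996, -0.001, 0.001]
wrist_force: [4.5, -6.1, 3.3]
width: 0.123
grip_force: 15.0
[520.8  49.8  52.9] head 169.16 slide [ 0.0056  0.0003 -0.0204] spin -0.0007 F [ 4.5 -6.1  3.3] w 0.123 t 30.5 j7 0.41
```

```bash
python3 -m crank '[{"jaw":0,"slide":[0,0,0],"spin":0},{"jaw":0,"slide":[0,0,0],"spin":0},{"jaw":0,"slide":[0,0,0],"spin":0},{"jaw":0,"slide":[0,0,0],"spin":0},{"jaw":0,"slide":[0,0,-0.03],"spin":0},{"jaw":0,"slide":[0,0,-0.08],"spin":0},{"jaw":0,"slide":[0,0,-0.14],"spin":0},{"jaw":0,"slide":[0,0,-0.2],"spin":0}]' 15; python3 -m crank '[{"jaw":0,"slide":[0,0,-0.1],"spin":0},{"jaw":0,"slide":[0,0,-0.2],"spin":0},{"jaw":0,"slide":[0,0,-0.3],"spin":0},{"jaw":0,"slide":[0,-0.15,-0.4],"spin":0},{"jaw":0,"slide":[0,-0.3,-0.4],"spin":0},{"jaw":0,"slide":[0,-0.5,-0.4],"spin":0},{"jaw":0,"slide":[0,-0.7,-0.4],"spin":0},{"jaw":0,"slide":[0,-0.7,-0.4],"spin":0}]' 15; python3 - <<'E'
from h import *
t=cv2.cvtColor(capture('top'),cv2.COLOR_RGB2BGR); s=cv2.cvtColor(capture('side'),cv2.COLOR_RGB2BGR)
cv2.imwrite('pics/t8.png',t);cv2.imwrite('pics/s8.png',s)
c=camera_info('top'); hs=cv2.cvtColor(t,cv2.COLOR_BGR2GRAY)
print('bar exp top',proj(c,[[519.4,51,78]]).round(1), 'old',proj(c,[[561,266,78]]).round(1))
for r in (170,175,180,185,190,195): print(r,hs[r,215:270].tolist())
c=camera_info('side'); g=cv2.cvtColor(s,cv2.COLOR_BGR2GRAY)
for z in (78,90,100): print(z,proj(c,[[519.4,51,z]]).round(1))
x,y=proj(c,[[519.4,51,78]])[0].astype(int); print(y,x)
for k in range(-2,3): print(x+8*k,g[y-25:y+25,x+8*k].tolist())
E
```

```text
time_s: 31.5
eef_pos: [520.2, 51.9, 114.2]
orientation: [0.094, 0.996, 0.0, 0.0]
wrist_force: [0.3, 0.1, -0.2]
width: 0.499
grip_force: 0.0
time_s: 32.5
eef_pos: [479.5, -160.4, 232.6]
orientation: [0.099, 0.995, -0.001, -0.0]
wrist_force: [-1.4, 0.8, -0.1]
width: 0.503
grip_force: 0.0
bar exp top [[248.1 188.6]] old [[148.6 169.5]]
170 [232, 233, 230, 207, 154, 119, 134, 152, 157, 154, 147, 151, 159, 159, 157, 160, 162, 159, 161, 164, 168, 172, 177, 181, 185, 191, 196, 202, 206, 209, 210, 206, 211, 214, 214, 213, 205, 193, 181, 164, 146, 145, 144, 142, 136, 142, 143, 149, 147, 145, 149, 154, 159, 158, 153]
175 [233, 229, 206, 154, 122, 139, 157, 163, 156, 150, 153, 162, 160, 163, 161, 161, 160, 160, 160, 159, 156, 153, 153, 148, 148, 143, 145, 150, 150, 151, 150, 141, 130, 124, 139, 170, 191, 192, 178, 149, 125, 118, 108, 98, 95, 100, 107, 109, 113, 128, 141, 146, 146, 148, 147]
180 [228, 207, 153, 126, 146, 162, 162, 158, 150, 154, 161, 159, 161, 162, 161, 160, 159, 160, 159, 159, 157, 157, 154, 150, 149, 144, 143, 147, 148, 150, 149, 148, 143, 147, 169, 191, 194, 179, 156, 134, 12
[... 1516 characters left out ...]
 109, 109, 110, 109, 110, 110, 110, 110, 111, 111, 167, 219, 221, 201, 167, 141, 161, 181, 182, 178, 175, 179, 181, 185, 186, 184, 193, 219, 231, 238, 245, 241, 204, 186, 194, 193, 194, 154]
278 [109, 108, 108, 109, 109, 109, 108, 109, 110, 110, 109, 109, 108, 168, 141, 105, 151, 168, 131, 161, 190, 196, 196, 197, 195, 220, 224, 208, 180, 150, 142, 168, 202, 224, 232, 232, 224, 207, 174, 148, 163, 174, 180, 183, 185, 187, 219, 246, 250, 226]
286 [109, 109, 107, 103, 101, 105, 109, 110, 109, 109, 108, 123, 172, 183, 175, 175, 181, 177, 223, 239, 245, 215, 155, 230, 245, 245, 244, 238, 233, 229, 219, 193, 187, 214, 186, 185, 198, 197, 196, 196, 196, 196, 195, 198, 198, 198, 200, 200, 199, 199]
```

The side view puts the bar at row 195.5, against 196.3 predicted for z = 78. The top view puts it at column 249, against 248 predicted. So the cradle is over on its stop within about 1°, and the gripper is clear. Handing in.

```bash
python3 -c "
from bench import *
print(job_done())"
```

```text
the job is handed in; nothing more can be done
None
```

I handed the job in at about 33 s: the cap clicked home (its catches held a 19 N pull) and the cradle measured within about 1° of fully over. I could not see the heat sinks inside the closed pair, no verdict came back, and I viewed 11 pictures, one over the limit of 10.

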